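Thread the keyed spacer collars on the collimation post and snap the keeper shut

TASK

Thread the thick keyed collar and then the thin one down the keyed post until each is fully home, the thick one on the shoulder and the thin one flat on top of it; the key's direction has to be found. Then swing the brass keeper down over them and press it until its plunger snaps and holds it shut. Leave the other things on the table where they stand.

Things in the scene. Friction and masses are not known exactly. Their poses are not given: they have to be found in the camera images.
- thick_collar: the thick aluminium collar, 26 mm thick, lying flat. 79 mm long in its x; 56 mm across the two flats facing its +y and -y (60 mm long: grip there). Bore 35 mm across (octagonal), with one keyway on its +x side: 11 mm wide, reaching 23 mm from the bore's axis. Origin: bore axis, at the underside; z up.
- thin_collar: the thin aluminium collar, 20 mm thick, lying flat. 79 mm long in its x; 56 mm across the two flats facing its +y and -y (60 mm long: grip there). Bore 35 mm across (octagonal), with one keyway on its +x side: 11 mm wide, reaching 23 mm from the bore's axis. Origin: bore axis, at the underside; z up.
- shoulder (a point): on the post's axis, on the round shoulder (52 mm wide, 27 mm above the table) where the collars come home; fixed to the stand; z up, x towards the keeper's hinge. Base plate 12 mm thick, 110 mm wide in y. Detent block (77 to 91 mm from the axis on the -x side) and hinge cheeks (74 to 96 mm on the +x side) rise 65 mm above it.
- post_tip (a point): top of the steel post, 60 mm above the shoulder. Post 31 mm in diameter; its top 8 mm tapers to 16 mm. It is plain down to 44 mm above the shoulder; there its one key starts: 8 mm wide, out to 20 mm from the axis, down to the shoulder.
- key_middle (a point): 44 mm above the shoulder, on the stand's +x side: middle of the arc where the key's top may be. The post turns stiffly (0.25 N m) and was left at an unknown angle, so the key points up to 0.45 rad to either side of this direction; the true angle is not reported. A collar turned wrongly rests on the key's top.
- keeper (a joint): angle of the keeper, a flat brass frame 150 mm long, 74 mm wide, 8 mm thick, with a window 38 mm wide for the post: 0 shut and level, just above both collars; 1.57 upright. Its stiff hinge stays where left. At about 0.09 its free edge meets a spring plunger; about 8 N down at the free end snaps it past and it is held at 0.
- keeper_hinge (a point): on the keeper's hinge axis (level, along the stand's y), midway along it: 85 mm from the post's axis, 51.5 mm above the shoulder
- keeper_bar (a point): middle of the bar at the keeper's free end (25 mm wide, 74 mm long, 8 mm thick), at mid thickness, 135.5 mm from the hinge axis; its z is the frame's outer face normal (up when shut), its -x points away from the hinge
- eyepiece: brass eyepiece standing upright, 48 mm diameter, 80 mm tall; origin: centre of its underside (bystander)
- eyecup: black ebonite eyecup, open cup, 64 mm diameter, 42 mm tall; origin: centre of its underside (bystander)
- sight_tube: silver sight tube standing upright, 36 mm diameter, 130 mm tall; origin: centre of its underside (bystander)
- thumbscrew: large nickel thumbscrew standing on its 48 mm head, 62 mm tall; origin: centre of its underside (bystander)
- screwdriver: screwdriver lying flat, 170 mm long (bystander)
- plain_ring: plain round ring lying flat, 66 mm outside, 48 mm bore, 16 mm thick, no keyway; origin: centre of its underside (bystander)
Things that resemble listed ones, but are neither listed nor needed, are in the scene too. Leave any turquoise look-alike of the thin_collar alone.

How it is judged (in metres and radians):
On the way, in this order (a step that is already met when the one before it is completed fails the run):
1. the thick collar is home on the shoulder (z of thick_collar in the frame of shoulder between -0.003 and 0.003 m and horizontal distance between thick_collar and shoulder below 0.004 m and angle between thick_collar's own z axis and vertical below 0.08 rad), for 0.2 s.
2. the thin collar is home on top of the thick one (all of step 1 and z of thin_collar in the frame of shoulder between 0.023 and 0.029 m and horizontal distance between thin_collar and shoulder below 0.004 m and angle between thin_collar's own z axis and vertical below 0.08 rad), for 0.2 s.
3. the keeper has snapped shut (value of joint keeper below 0.03 rad), for 0.2 s.
At the end, for the whole second after the job is handed in: The thick collar lies flat on the shoulder and the thin collar flat on top of it, each within 3 mm of its home height, within 4 mm of the post's axis, tilted less than 0.08 rad and at rest, and the keeper is snapped shut (below 0.03 rad) (all of step 2 and value of joint keeper below 0.03 rad and linear speed of each of thick_collar, thin_collar below 0.02 m/s); the robot touches nothing.
It fails at once if a bystander is moved by more than 40 mm (distance of any of eyepiece, eyecup, sight_tube, thumbscrew, screwdriver, plain_ring from where it was at the start of the episode above 0.04 m).
It also fails if it takes over 72 s, if anything falls off the work surface, if the arm or the gripper's body presses on something with over 40 N, if the wrist force passes 120 N, or if a joint passes its speed limit or range.

ROBOT

A 6-joint arm with a two-finger parallel gripper is mounted at the origin on the work surface. World frame = base frame: x ahead of the robot, y to its left, z up, the work surface at z = 0. Lengths are in mm, angles in rad, forces in N, time in s.
With the tool pointing down it reaches from about 250 to 775 mm from the base axis. Payload 4 kg.
Tool frame: the origin (TCP) lies at the very end of the fingers, on their centre line; the grasp point (between the pads) lies 19 mm behind it; x points along the fingers, y is the direction in which the jaws open and shut, and the axes are right-handed (so a half turn about x gives the same grasp; the last joint's range is limited). The gripper opens to 85 mm and grips with 20 to 120 N. Pads are 22 mm wide; open, the fingers measure 114 mm over their backs; the gripper's body (76 mm by 85 mm) begins 54 mm behind the grasp point. The pads swing forward as they close: fully open they stand 13 mm farther back than shut.
Start: joints at [-1.379, 0.087, 1.371, -0, 1.684, -0.103], TCP at [159.798, -526.291, 231.341] pointing down, gripper open.
Joint ranges: [-3.1, 3.1], [-0.76, 2.03], [0.27, 2.55], [-1.08, 4.22], [0.17, 2.65], [-2.57, 2.57]. Speed limits (rad/s): [2.79, 2.79, 3.14, 3.14, 3.14, 3.14].

INTERFACE

Orientations are given as a 3x3 rotation matrix whose columns are the frame's x, y, z axes.
In Python, from cell import r gives the robot as it stands.
- The arm moves only by the tool drive_tool, never from a script. Its argument "targets" is a list of rows, each an object of numbers: "dx", "dy", "dz": the shift along the tool's x, y, z in m; "spin": the turn about the tool's x in degrees; "gripper": the finger opening in m, from 0 to 0.0854. A call has 1 to 5 rows; each row is the pose to reach, as a shift and turn from the pose measured when the call began, along the tool's axes at that moment; what a row does not reach only later rows make up. A row lasts 1/8 s, in which the tool goes at most 62.5 mm and 10.7 degrees, less where a joint would pass 70% of its speed; a pose out of reach is approached as far as the arm can. A call with a gripper value outside its range is refused whole. The fingers move at their own pace and stop on an object; the grip force is fixed at half the most. Time passes only in rows, so rows that repeat a pose let the fingers close. It gives the time, the measured TCP pose, the force and the opening at its end, in the units of the state.
- r.sense(): the state, without advancing time (a new reading comes with each control period).
- r.grab_frame(name): name is "side" or "top" or "wrist"; returns (picture, depth): 384x512x3 uint8, blue, green, red; 384x512 float32, mm along the optical axis (not along the pixel's ray), 0 where there is no reading.
- r.calibration(name): a dict with "fx", "fy", "cx", "cy" (pixels), "camera_from_world" (4x4, takes a point from world to camera coordinates). Camera axes: x right, y down, z forward; pixel columns grow to the right and rows downward; lengths in mm; the calibration is good to about 2 mm. A picture is of the moment at which its call begins: read the wrist's pose just before it. calibration takes no time and is no camera call; for the wrist camera it gives the pose at the moment of the call.
- r.close_job(): hands the job in, once; it reports no verdict.
The state is a dict: "clock": time; "joint_pos": joint angles; "joint_velocities": joint speeds; "joint_efforts": joint torques, N m; "tcp_pos": TCP position; "orientation": TCP orientation; "force": force on the tool from outside, world axes, zero at the start; "moment": the same for the moment, N m; "opening": finger opening in mm.
Only numpy, scipy, OpenCV 4.12 (cv2) and the standard library are available. Lean on these libraries where they do the work, as an engineer would, in place of code of your own. Each camera call takes 0.05 s, during which the arm holds its last target.

## Working session

There is one attempt and no reset: what is moved stays moved. The work goes in short steps, Python scripts to look and compute and a tool call to move; the robot and the scene stay as the last step left them, time stands still between calls to the robot, and variables do not carry over. Pictures are saved under pics/ and viewed, and the job is handed in when it is done.

Besides the shell and the picture viewer there is one more tool, called by a JSON object that holds its "method" and its "body". drive_tool: Moves the arm, as the interface text tells. Its arguments: {"type":"object","properties":{"targets":{"type":"array","items":{"type":"object","properties":{"dx":{"type":"number"},"dy":{"type":"number"},"dz":{"type":"number"},"spin":{"type":"number"},"gripper":{"type":"number"}}}}},"required":["targets"]}

```bash
ls; mkdir -p pics
python3 - <<'E'
from cell import r
import cv2,numpy as np
s=r.sense();print(s)
for n in ["side","top","wrist"]:
    c=r.calibration(n);print(n,{k:(np.round(v,3).tolist() if k=="camera_from_world" else v) for k,v in c.items()})
    p,d=r.grab_frame(n);cv2.imwrite(f"pics/{n}0.png",p);np.save(f"pics/{n}0.npy",d)
E
```

```text
pics
{'clock': 0.0, 'joint_pos': array([-1.37909684e+00,  8.79806285e-02,  1.37230457e+00,  4.54566394e-06,
        1.68360756e+00, -1.03095693e-01]), 'joint_velocities': array([ 0.00150957,  0.00037935,  0.00023942,  0.00031873, -0.00011796,
       -0.00269959]), 'joint_efforts': array([-1.66191353e-05, -3.51859832e+01, -3.13278615e+01, -1.63649061e-04,
        1.06306447e-02,  1.52969477e-05]), 'tcp_pos': array([ 159.69979137, -525.76612132,  230.09960607]), 'orientation': array([[-4.33798908e-04,  2.90543864e-01, -9.56861576e-01],
       [ 2.25882993e-03, -9.56858940e-01, -2.90544088e-01],
       [-9.99997355e-01, -2.28742527e-03, -2.41204813e-04]]), 'force': array([ 0.04456043, -0.25490918,  0.84309827]), 'moment': array([0.01404949, 0.01265051, 0.04519982]), 'opening': 85.5420489946909}
side {'fx': 365.9177048858113, 'fy': 365.9177048858113, 'cx': 257.7389264868337, 'cy': 191.40852411993018, 'camera_from_world': [[0.954, -0.3, -0.017, -469.174], [-0.177, -0.518, -0.837, 170.247], [0.243, 0.801, -0.547, 788.666], [0.0, 0.0, 0.0, 1.0]]}
top {'fx': 436.48401080082397, 'fy': 436.48401080082397, 'cx': 263.20884631449803, 'cy': 189.6879508636317, 'camera_from_world': [[-0.024, -1.0, 0.002, -0.571], [-0.987, 0.023, -0.16, 533.538], [0.16, -0.006, -0.987, 1161.263], [0.0, 0.0, 0.0, 1.0]]}
wrist {'fx': 278.5876139310364, 'fy': 278.5876139310364, 'cx': 254.36016175441168, 'cy': 194.35305759037274, 'camera_from_world': [[0.29, -0.957, -0.002, -548.809], [-0.909, -0.276, 0.312, -39.024], [-0.3, -0.088, -0.95, 380.078], [0.0, 0.0, 0.0, 1.0]]}
```

View pics/top0.png

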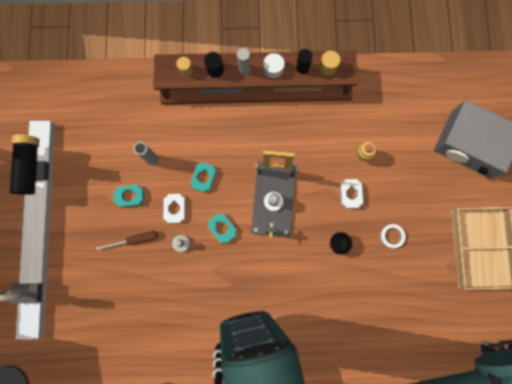

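View pics/side0.png

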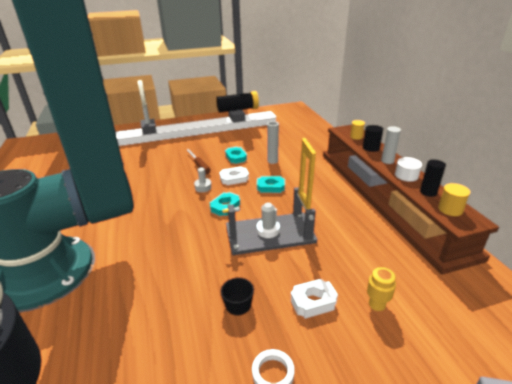

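View pics/wrist0.png

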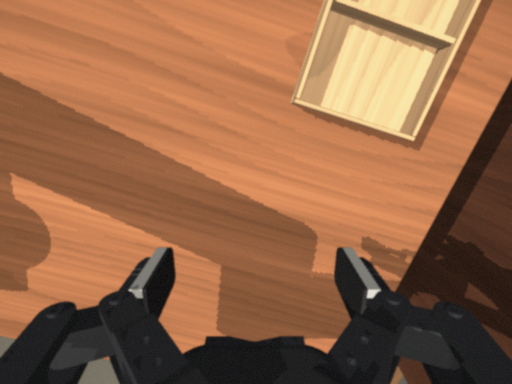

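The top view shows the stand at about (274,200) with the keeper upright on its far side. The two aluminium collars are at (174,208) and (351,194), and there are turquoise look-alikes at (128,196), (203,178) and (222,228). I'll enlarge these.

```bash
cat > h.py <<'E'
import numpy as np,cv2
from cell import r
def ray(c,u,v,z):
    M=c["camera_from_world"];R=M[:3,:3];t=M[:3,3]
    o=-R.T@t;d=R.T@np.array([(u-c["cx"])/c["fx"],(v-c["cy"])/c["fy"],1])
    return o+d*(z-o[2])/d[2]
def pts(c,dep):
    M=c["camera_from_world"];R=M[:3,:3];t=M[:3,3]
    v,u=np.mgrid[:dep.shape[0],:dep.shape[1]]
    P=np.stack([(u-c["cx"])/c["fx"]*dep,(v-c["cy"])/c["fy"]*dep,dep],-1)
    return (P-t)@R
def proj(c,p):
    M=c["camera_from_world"];q=M[:3,:3]@np.asarray(p,float)+M[:3,3]
    return c["fx"]*q[0]/q[2]+c["cx"],c["fy"]*q[1]/q[2]+c["cy"]
def crop(p,x0,y0,x1,y1,k,name):
    im=cv2.resize(p[y0:y1,x0:x1],None,fx=k,fy=k,interpolation=cv2.INTER_CUBIC);cv2.imwrite(name,im)
E
python3 - <<'E'
from h import *
p=cv2.imread("pics/top0.png");d=np.load("pics/top0.npy");c=r.calibration("top")
a=p[180:240,145:205];b=p[165:225,320:380];s=p[145:245,240:310]
A=cv2.resize(a,(360,360),interpolation=2);B=cv2.resize(b,(360,360),interpolation=2)
cv2.imwrite("pics/c1.png",np.hstack([A,B]))
crop(p,230,140,330,245,5,"pics/c2.png")
W=pts(c,d)
for n,(u0,u1,v0,v1) in {"A":(155,195,190,228),"B":(330,372,175,215)}.items():
    w=W[v0:v1,u0:u1].reshape(-1,3);h=w[w[:,2]>8]
    print(n,len(h),np.percentile(h[:,2],[10,50,90,98]),h[:,:2].mean(0))
E
```

```text
A 445 [  16.19761409   20.085966     23.43295057 1231.60438598] [487.97859876 231.51394672]
B 466 [20.58351506 25.90065628 29.60400204 32.38808562] [ 517.37299263 -255.51332082]
```

View pics/c1.png

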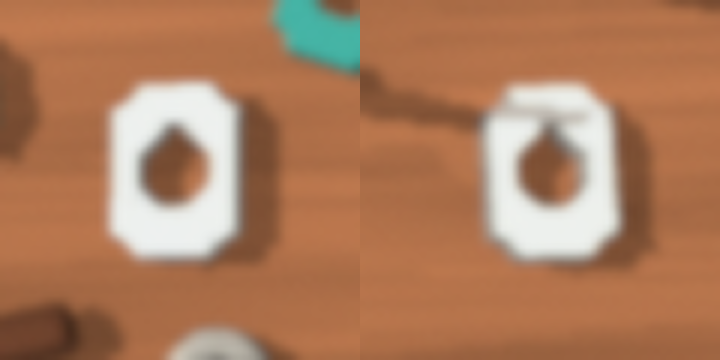

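View pics/c2.png

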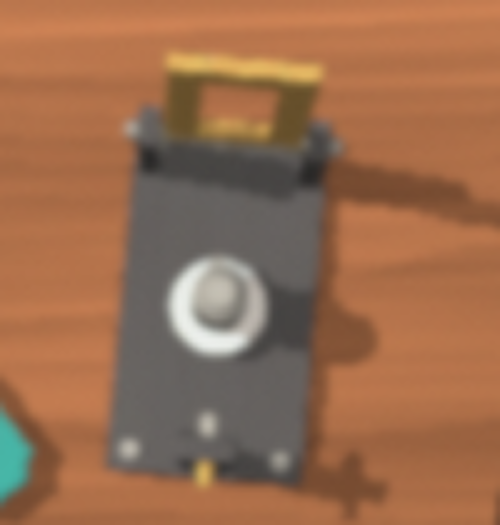

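Run:
```python
from h import *
s=r.sense();c=r.calibration("wrist");M=c["camera_from_world"];R=M[:3,:3];o=-R.T@M[:3,3]
T=s["orientation"];print("cam in tool",T.T@(o-s["tcp_pos"]),"axis",T.T@R[2], "right",T.T@R[0])
c=r.calibration("top");M=c["camera_from_world"];print("top at",-M[:3,:3].T@M[:3,3])
p=cv2.imread("pics/top0.png")
hsv=cv2.cvtColor(p,cv2.COLOR_BGR2HSV)
m=((hsv[...,1]<60)&(hsv[...,2]>190)).astype(np.uint8)
for n,(u,v,z) in {"A":(174,208,20),"B":(351,194,26)}.items():
    q=np.zeros_like(m);q[v-22:v+22,u-22:u+22]=m[v-22:v+22,u-22:u+22]
    cs,_=cv2.findContours(q,cv2.RETR_EXTERNAL,cv2.CHAIN_APPROX_NONE);k=max(cs,key=cv2.contourArea)
    w=np.array([ray(c,a,b,z)[:2] for a,b in k[:,0]],np.float32)
    print(n,cv2.minAreaRect(w))
print("shoulder",ray(c,230+218/5,140+305/5,27))
print("hinge ends",ray(c,230+130/5,140+128/5,78),ray(c,230+337/5,140+147/5,78))
print("base corners",ray(c,230+108/5,140+467/5,12),ray(c,230+302/5,140+483/5,12))
```

```text
cam in tool [-1.41683894e+02 -1.00807159e-01 -8.12737285e+01] axis [ 9.49884721e-01 -5.71190945e-04  3.12599888e-01] right [3.74505610e-04 9.99999692e-01 6.89231251e-04]
top at [ 341.03417307   -6.43329842 1231.60438598]
A ((491.5289611816406, 239.65261840820312), (79.2697525024414, 55.957183837890625), 0.3028956949710846)
B ((521.355712890625, -259.46307373046875), (79.5498046875, 57.70002365112305), 0.6012570261955261)
shoulder [503.36348321 -41.57392806  27.        ]
hinge ends [594.0564808    4.75942253  78.        ] [ 580.93808282 -106.68184558   78.        ]
base corners [415.84316916  21.78602727  12.        ] [404.38394217 -85.96142829  12.        ]
```

Run:
```python
from h import *
p=cv2.imread("pics/side0.png");crop(p,220,150,325,255,6,"pics/s1.png")
```

```text
(no output)
```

View pics/s1.png

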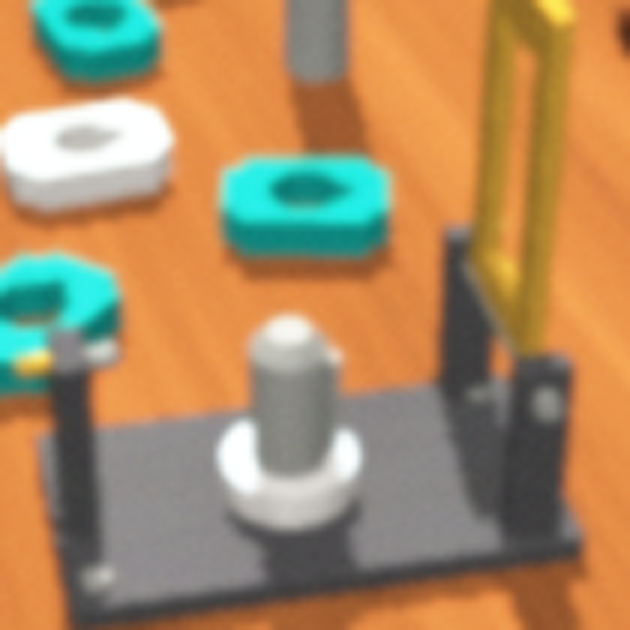

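{"method": "drive_tool", "body": {"targets": [{"dy": -0.276,"dz": -0.455,"spin": -73},{"dy": -0.276,"dz": -0.455,"spin": -73},{"dy": -0.276,"dz": -0.455,"spin": -73},{"dy": -0.276,"dz": -0.455,"spin": -73},{"dy": -0.276,"dz": -0.455,"spin": -73}]}}

```text
schema error: expected keys dx, dy, dz, spin, gripper
```

{"method": "drive_tool", "body": {"targets": [{"dx": 0,"dy": -0.276,"dz": -0.455,"spin": -73,"gripper": 0.085},{"dx": 0,"dy": -0.276,"dz": -0.455,"spin": -73,"gripper": 0.085},{"dx": 0,"dy": -0.276,"dz": -0.455,"spin": -73,"gripper": 0.085},{"dx": 0,"dy": -0.276,"dz": -0.455,"spin": -73,"gripper": 0.085},{"dx": 0,"dy": -0.276,"dz": -0.455,"spin": -73,"gripper": 0.085}]}}

```text
clock: 0.78
tcp_pos: [369.1, -291.7, 230.9]
orientation: [[0.0, 0.945, -0.327], [0.001, -0.327, -0.945], [-1.0, -0.0, -0.001]]
force: [0.3, -0.3, 0.1]
opening: 85.0
```

{"method": "drive_tool", "body": {"targets": [{"dx": 0.1,"dy": 0.085,"dz": -0.201,"spin": -19,"gripper": 0.085},{"dx": 0.1,"dy": 0.085,"dz": -0.201,"spin": -19,"gripper": 0.085},{"dx": 0.1,"dy": 0.085,"dz": -0.201,"spin": -19,"gripper": 0.085},{"dx": 0.1,"dy": 0.085,"dz": -0.201,"spin": -19,"gripper": 0.085},{"dx": 0.1,"dy": 0.085,"dz": -0.201,"spin": -19,"gripper": 0.085}]}}

```text
clock: 1.4
tcp_pos: [514.9, -126.1, 127.9]
orientation: [[-0.005, 1.0, 0.004], [0.004, 0.004, -1.0], [-1.0, -0.005, -0.004]]
force: [-0.5, 0.0, -0.1]
opening: 84.7
```

```bash
cat > look.py <<'E'
import sys
from h import *
cam,tag=sys.argv[1:3]
s=r.sense();c=r.calibration(cam);p,d=r.grab_frame(cam)
cv2.imwrite(f"pics/{tag}.png",p);np.save(f"pics/{tag}.npy",d)
import pickle;pickle.dump(dict(c=c,s=s),open(f"pics/{tag}.pkl","wb"))
print(s["clock"],s["tcp_pos"].round(1),s["orientation"].round(3).tolist(),s["force"].round(1),s["opening"])
if len(sys.argv)>3:
    a=list(map(int,sys.argv[3:8]));crop(p,*a,f"pics/{tag}c.png")
E
python3 look.py wrist w1
```

```text
1.4 [ 514.9 -126.1  127.9] [[-0.005, 1.0, 0.004], [0.004, 0.004, -1.0], [-1.0, -0.005, -0.004]] [-0.5  0.  -0.1] 84.66315882147829
```

View pics/w1.png

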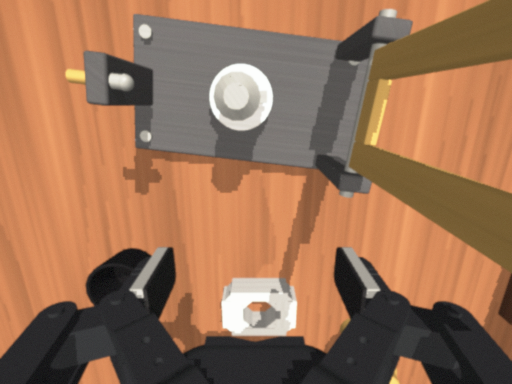

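The stand is upper left of centre with the post tip at (237,95). The keeper leans towards the camera at right, and the thick collar is at (258,310). I'll enlarge the post next.

Run:
```python
from h import *
p=cv2.imread("pics/w1.png");crop(p,195,50,285,140,7,"pics/w1c.png")
import pickle;c=pickle.load(open("pics/w1.pkl","rb"))["c"];d=np.load("pics/w1.npy")
W=pts(c,d)
w=W[50:145,195:285]
m=(w[...,2]>22)&(w[...,2]<33);print("shoulder",w[m][:,:2].mean(0),m.sum(),np.median(w[m][:,2]))
m=(w[...,2]>83);print("tip",w[m][:,:2].mean(0),m.sum())
# base plate corners in full image
```

```text
shoulder [507.20709001 -41.81739526] 1354 26.175915000417834
tip [504.05358439 -41.34189804] 995
```

View pics/w1c.png

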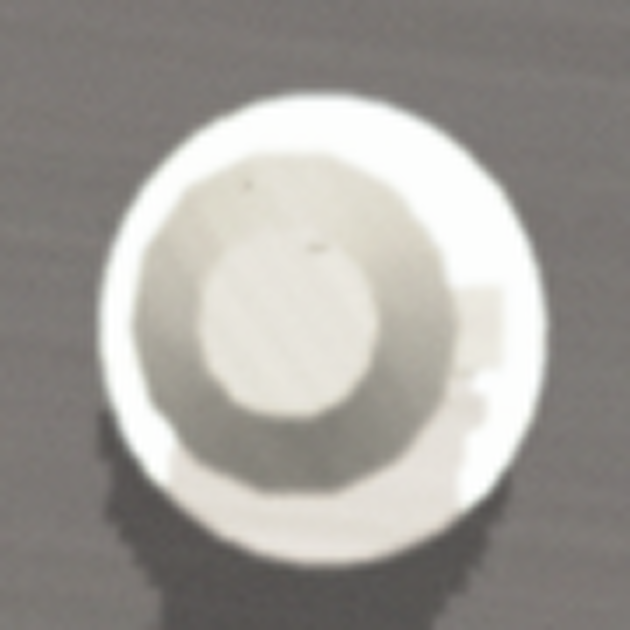

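Run:
```python
from h import *
import pickle;c=pickle.load(open("pics/w1.pkl","rb"))["c"]
f=lambda x,y,z:ray(c,195+(x+.5)/7-.5,50+(y+.5)/7-.5,z)
print("tip",f(289,325,87),"taper",f(296,323,79),"shoulder",f(323,329,27))
for q in [(458,287),(505,287),(505,325),(505,368),(458,370)]: print(q,f(*q,71).round(1))
p=cv2.imread("pics/w1.png")
a=p[80:115,240:275].astype(float);a=np.clip((a-190)*4,0,255).astype(np.uint8)
cv2.imwrite("pics/w1d.png",cv2.resize(a,None,fx=16,fy=16,interpolation=cv2.INTER_CUBIC))
# base plate corners
for q in [(137,15),(136,148)]: print("bp",ray(c,*q,12).round(1))
for q in [(388,13),(347,193)]: print("hinge pin",ray(c,*q,78).round(1))
```

```text
tip [503.76208287 -41.31468913  87.        ] taper [503.86748926 -40.93514029  79.        ] shoulder [503.67253382 -40.22128124  27.        ]
(458, 287) [518.9 -37.4  71. ]
(505, 287) [523.4 -37.4  71. ]
(505, 325) [523.5 -40.8  71. ]
(505, 368) [523.5 -44.8  71. ]
(458, 370) [519. -45.  71.]
bp [419.9  22.   12. ]
bp [405.4 -85.1  12. ]
hinge pin [594.8   5.9  78. ]
hinge pin [ 582.3 -106.9   78. ]
```

View pics/w1d.png

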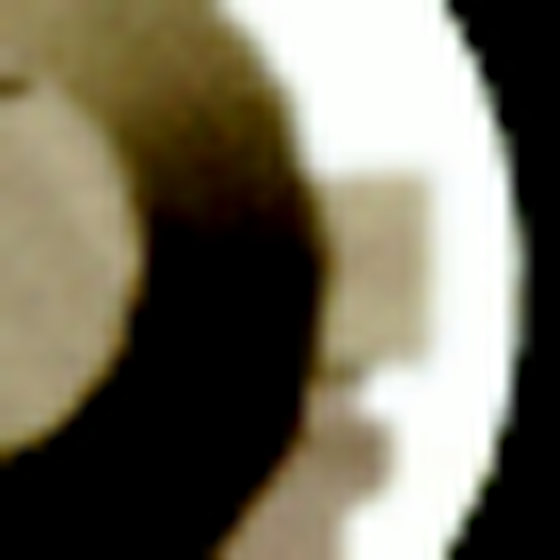

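The key's top is the grey square at crop (485,325). Its outer edge is square to the world x axis, so the key points at world yaw of about 0, which is about 6° off the stand's x. The collars already lie at about yaw 0.

Run:
```python
from h import *
p=cv2.imread("pics/w1.png");crop(p,210,265,310,345,7,"pics/w1e.png")
```

```text
(no output)
```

View pics/w1e.png

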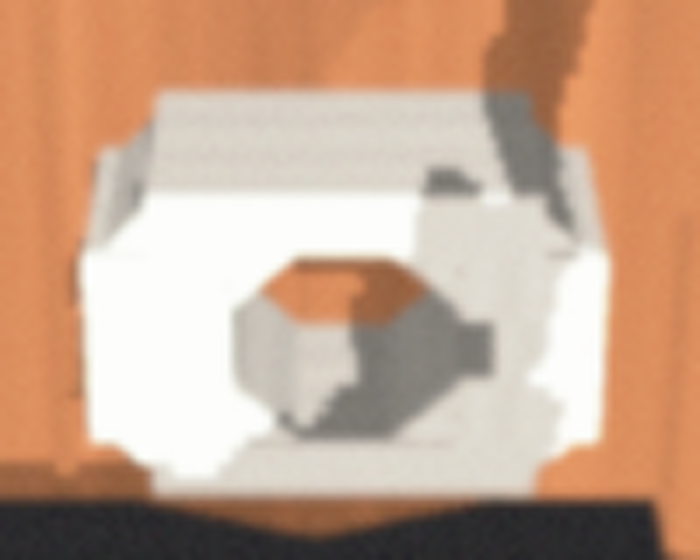

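Run:
```python
from h import *
import pickle;c=pickle.load(open("pics/w1.pkl","rb"))["c"]
f=lambda x,y,z:ray(c,210+(x+.5)/7-.5,265+(y+.5)/7-.5,z).round(1)
for q in [(85,350),(607,350),(345,193),(345,497),(155,193),(530,190),(493,348),(233,348)]: print(q,f(*q,26))
```

```text
(85, 350) [ 480.7 -260.7   26. ]
(607, 350) [ 560.5 -260.    26. ]
(345, 193) [ 520.2 -231.9   26. ]
(345, 497) [ 520.7 -288.6   26. ]
(155, 193) [ 492.  -232.1   26. ]
(530, 190) [ 547.6 -231.1   26. ]
(493, 348) [ 543.1 -259.8   26. ]
(233, 348) [ 503.3 -260.1   26. ]
```

{"method": "drive_tool", "body": {"targets": [{"dx": 0,"dy": 0.006,"dz": 0.134,"spin": -90,"gripper": 0.085},{"dx": 0,"dy": 0.006,"dz": 0.134,"spin": -90,"gripper": 0.085},{"dx": 0,"dy": 0.006,"dz": 0.134,"spin": -90,"gripper": 0.085},{"dx": 0,"dy": 0.006,"dz": 0.134,"spin": -90,"gripper": 0.085},{"dx": 0,"dy": 0.006,"dz": 0.134,"spin": -90,"gripper": 0.085}]}}

```text
clock: 2.08
tcp_pos: [520.0, -264.2, 130.1]
orientation: [[-0.001, 0.603, 0.797], [0.001, 0.797, -0.603], [-1.0, 0.0, -0.002]]
force: [0.2, -0.2, -0.5]
opening: 84.9
```

{"method": "drive_tool", "body": {"targets": [{"dx": 0.06,"dy": 0.004,"dz": -0.002,"spin": -37,"gripper": 0.085},{"dx": 0.06,"dy": 0.004,"dz": -0.002,"spin": -37,"gripper": 0.085},{"dx": 0.06,"dy": 0.004,"dz": -0.002,"spin": -37,"gripper": 0.085},{"dx": 0.06,"dy": 0.004,"dz": -0.002,"spin": -37,"gripper": 0.085},{"dx": 0.06,"dy": 0.004,"dz": -0.002,"spin": -37,"gripper": 0.085}]}}

```text
clock: 2.7
tcp_pos: [520.1, -261.3, 71.1]
orientation: [[-0.0, 0.005, 1.0], [0.0, 1.0, -0.005], [-1.0, 0.0, -0.0]]
force: [-0.5, 0.8, 0.3]
opening: 85.0
```

{"method": "drive_tool", "body": {"targets": [{"dx": 0.04,"dy": 0.001,"dz": 0.0007,"spin": 0,"gripper": 0.085},{"dx": 0.065,"dy": 0.001,"dz": 0.0007,"spin": 0,"gripper": 0.085},{"dx": 0.066,"dy": 0.001,"dz": 0.0007,"spin": 0,"gripper": 0.085},{"dx": 0.066,"dy": 0.001,"dz": 0.0007,"spin": 0,"gripper": 0.0},{"dx": 0.066,"dy": 0.001,"dz": 0.0007,"spin": 0,"gripper": 0.0}]}}

```text
clock: 3.32
tcp_pos: [522.3, -261.7, 8.0]
orientation: [[0.004, 0.005, 1.0], [-0.003, 1.0, -0.005], [-1.0, -0.003, 0.004]]
force: [0.4, 1.2, -0.6]
opening: 54.7
```

{"method": "drive_tool", "body": {"targets": [{"dx": 0,"dy": 0,"dz": 0,"spin": 0,"gripper": 0.0},{"dx": 0,"dy": 0,"dz": 0,"spin": 0,"gripper": 0.0},{"dx": 0,"dy": 0,"dz": 0,"spin": 0,"gripper": 0.0}]}}

```text
clock: 3.7
tcp_pos: [522.1, -261.4, 7.7]
orientation: [[0.003, 0.005, 1.0], [-0.003, 1.0, -0.005], [-1.0, -0.002, 0.003]]
force: [0.1, -0.9, -0.2]
opening: 54.2
```

{"method": "drive_tool", "body": {"targets": [{"dx": 0,"dy": 0.0005,"dz": -0.001,"spin": 0,"gripper": 0.07},{"dx": 0.003,"dy": 0.0005,"dz": -0.001,"spin": 0,"gripper": 0.07},{"dx": 0.006,"dy": 0.0005,"dz": -0.001,"spin": 0,"gripper": 0.07},{"dx": 0.006,"dy": 0.0005,"dz": -0.001,"spin": 0,"gripper": 0.0},{"dx": 0.006,"dy": 0.0005,"dz": -0.001,"spin": 0,"gripper": 0.0}]}}

```text
clock: 4.32
tcp_pos: [521.2, -261.1, 1.8]
orientation: [[0.003, 0.006, 1.0], [-0.003, 1.0, -0.005], [-1.0, -0.003, 0.003]]
force: [0.2, -0.5, 0.6]
opening: 54.8
```

{"method": "drive_tool", "body": {"targets": [{"dx": 0,"dy": 0,"dz": 0,"spin": 0,"gripper": 0.0},{"dx": 0,"dy": 0,"dz": 0,"spin": 0,"gripper": 0.0}]}}

```text
clock: 4.58
tcp_pos: [521.2, -261.1, 1.8]
orientation: [[0.003, 0.006, 1.0], [-0.003, 1.0, -0.006], [-1.0, -0.003, 0.003]]
force: [0.2, -0.3, 0.6]
opening: 54.7
```

```bash
python3 look.py wrist w2
```

```text
4.575 [ 521.2 -261.1    1.8] [[0.003, 0.006, 1.0], [-0.003, 1.0, -0.006], [-1.0, -0.003, 0.003]] [ 0.2 -0.3  0.6] 54.679873473331796
```

View pics/w2.png

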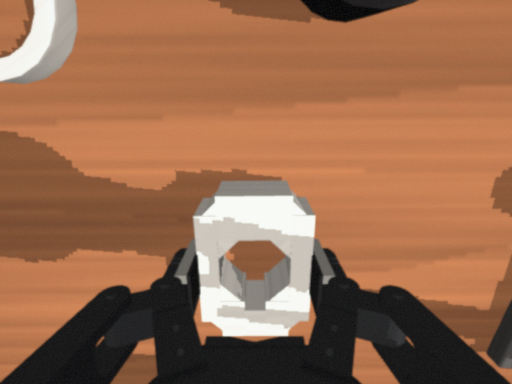

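The collar is gripped by its flats, with the keyway at the bottom of the picture at (256,293), which is +x. I'll measure its offset from the tool.

Run:
```python
from h import *
p=cv2.imread("pics/w2.png");crop(p,180,170,330,345,4,"pics/w2c.png")
import pickle;q=pickle.load(open("pics/w2.pkl","rb"));c=q["c"]
f=lambda x,y,z:ray(c,180+(x+.5)/4-.5,170+(y+.5)/4-.5,z).round(1)
```

```text
(no output)
```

View pics/w2c.png

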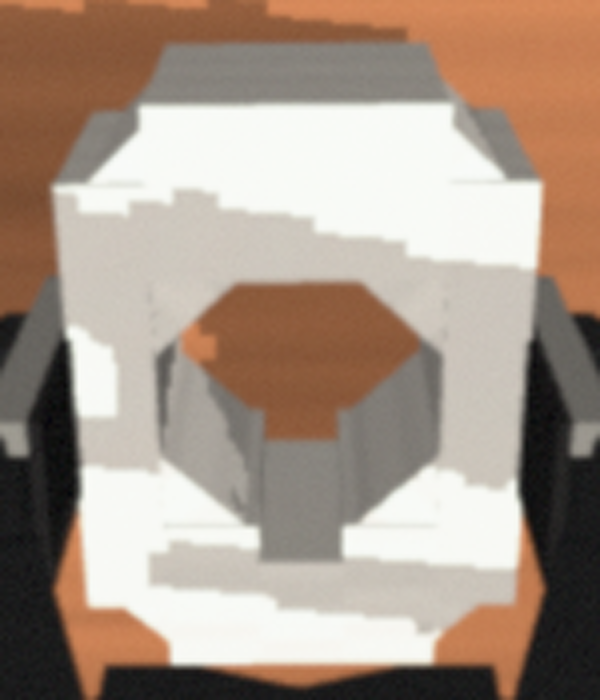

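Run:
```python
from h import *
import pickle;q=pickle.load(open("pics/w2.pkl","rb"));c=q["c"]
f=lambda x,y,z:ray(c,180+(x+.5)/4-.5,170+(y+.5)/4-.5,z).round(1)
for a in [(300,103),(303,663),(303,561),(300,282),(57,300),(537,300),(155,400),(442,400),(140,103),(452,103),(172,663),(433,663)]: print(a,f(*a,26))
```

```text
(300, 103) [ 480.8 -260.3   26. ]
(303, 663) [ 559.6 -260.3   26. ]
(303, 561) [ 543.  -260.2   26. ]
(300, 282) [ 503.  -260.4   26. ]
(57, 300) [ 505.2 -289.1   26. ]
(537, 300) [ 505.5 -232.5   26. ]
(155, 400) [ 518.9 -278.2   26. ]
(442, 400) [ 519.1 -243.2   26. ]
(140, 103) [ 480.7 -278.    26. ]
(452, 103) [ 480.9 -243.4   26. ]
(172, 663) [ 559.5 -277.8   26. ]
(433, 663) [ 559.7 -243.    26. ]
```

{"method": "drive_tool", "body": {"targets": [{"dx": -0.06,"dy": 0,"dz": 0,"spin": 0,"gripper": 0},{"dx": -0.115,"dy": 0,"dz": 0,"spin": 0,"gripper": 0},{"dx": -0.115,"dy": 0.06,"dz": -0.005,"spin": 0,"gripper": 0},{"dx": -0.115,"dy": 0.12,"dz": -0.01,"spin": 0,"gripper": 0},{"dx": -0.115,"dy": 0.17,"dz": -0.015,"spin": 0,"gripper": 0}]}}

```text
clock: 5.25
tcp_pos: [505.7, -88.5, 115.4]
orientation: [[0.002, 0.005, 1.0], [-0.002, 1.0, -0.005], [-1.0, -0.002, 0.002]]
force: [0.8, -0.1, -3.1]
opening: 54.9
```

{"method": "drive_tool", "body": {"targets": [{"dx": 0,"dy": 0.03,"dz": -0.001,"spin": 0,"gripper": 0},{"dx": 0,"dy": 0.047,"dz": -0.001,"spin": 0,"gripper": 0},{"dx": 0,"dy": 0.047,"dz": -0.001,"spin": 0,"gripper": 0},{"dx": 0,"dy": 0.047,"dz": -0.001,"spin": 0,"gripper": 0}]}}

```text
clock: 5.75
tcp_pos: [505.1, -42.6, 115.2]
orientation: [[0.002, 0.006, 1.0], [-0.002, 1.0, -0.006], [-1.0, -0.002, 0.002]]
force: [-0.9, 0.1, -2.4]
opening: 54.9
```

```bash
python3 look.py wrist w3 180 170 330 345 4
```

```text
5.75 [505.1 -42.6 115.2] [[0.002, 0.006, 1.0], [-0.002, 1.0, -0.006], [-1.0, -0.002, 0.002]] [-0.9  0.1 -2.4] 54.889492276656426
```

View pics/w3c.png

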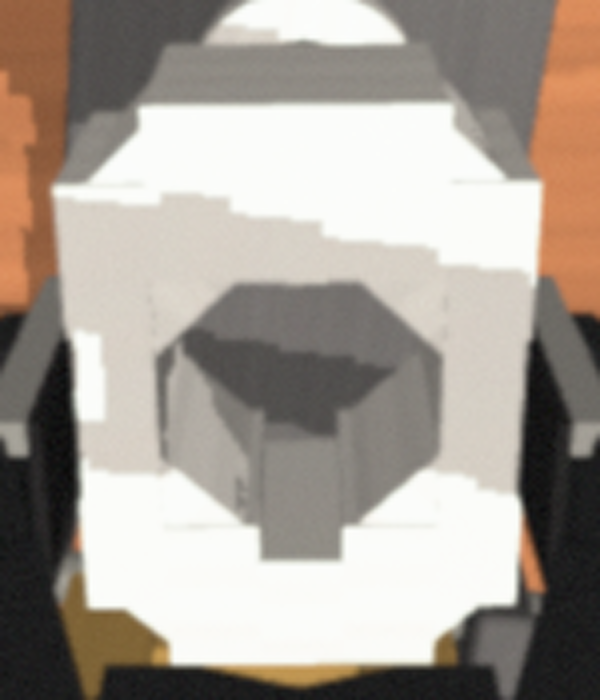

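```bash
python3 - <<'E'
from h import *
import pickle;q=pickle.load(open("pics/w3.pkl","rb"));c=q["c"]
for x,y in [(205,35),(410,35),(307,-3)]: print(ray(c,180+(x+.5)/4-.5,170+(y+.5)/4-.5,27).round(1))
for x,y in [(300,103),(303,663),(155,400),(442,400),(303,561)]: print(ray(c,180+(x+.5)/4-.5,170+(y+.5)/4-.5,139.4).round(1))
E
python3 look.py top t3 230 140 330 245 6
```

```text
[487.  -62.3  27. ]
[487.3 -18.6  27. ]
[478.9 -40.5  27. ]
[464.8 -41.8 139.4]
[543.5 -41.9 139.4]
[502.8 -59.7 139.4]
[503.  -24.7 139.4]
[526.9 -41.8 139.4]
5.8 [505.1 -42.7 115.2] [[0.002, 0.007, 1.0], [-0.002, 1.0, -0.007], [-1.0, -0.002, 0.002]] [ 0.8  0.3 -2.5] 54.699758243246094
```

View pics/t3c.png

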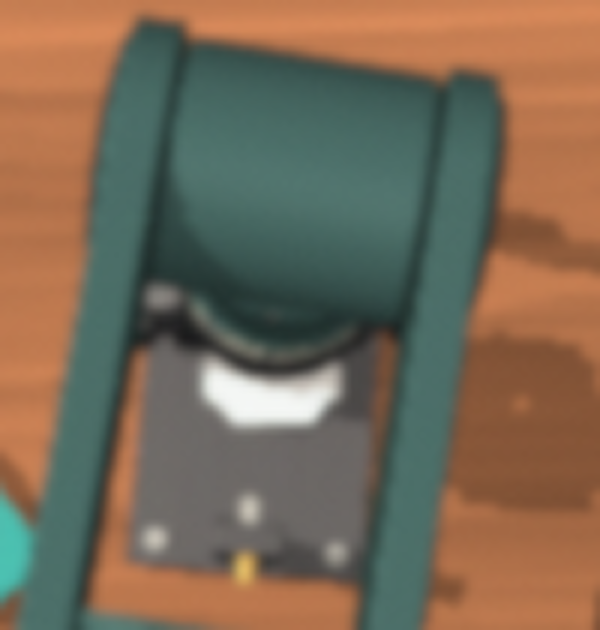

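```bash
python3 look.py side s3 200 120 330 230 6
```

```text
5.85 [505.1 -42.7 115.2] [[0.002, 0.007, 1.0], [-0.002, 1.0, -0.007], [-1.0, -0.002, 0.002]] [ 0.8 -0.4 -3.4] 54.76230662967188
```

View pics/s3c.png

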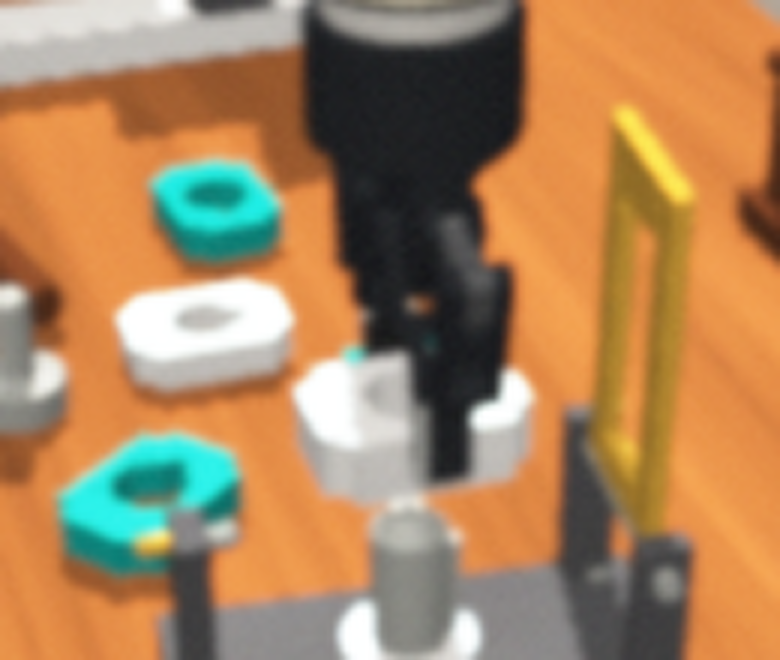

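View pics/s3.png

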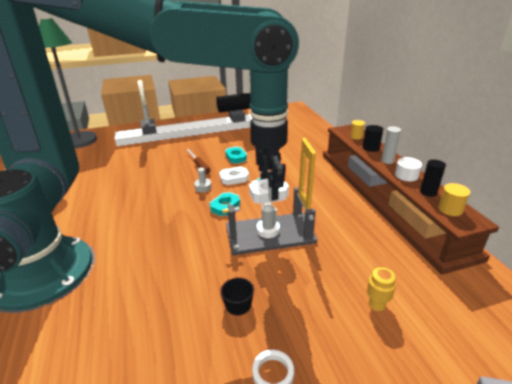

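{"method": "drive_tool", "body": {"targets": [{"dx": 0,"dy": 0.001,"dz": -0.0005,"spin": 0,"gripper": 0},{"dx": 0.02,"dy": 0.001,"dz": -0.0005,"spin": 0,"gripper": 0},{"dx": 0.03,"dy": 0.001,"dz": -0.0005,"spin": 0,"gripper": 0},{"dx": 0.038,"dy": 0.001,"dz": -0.0005,"spin": 0,"gripper": 0},{"dx": 0.038,"dy": 0.001,"dz": -0.0005,"spin": 0,"gripper": 0}]}}

```text
clock: 6.52
tcp_pos: [504.2, -41.7, 76.6]
orientation: [[0.0, 0.007, 1.0], [-0.002, 1.0, -0.007], [-1.0, -0.002, 0.0]]
force: [-0.1, 0.5, -3.2]
opening: 54.8
```

Clean so far, with no contact. I'll carry on past the key's top in gentle steps.

{"method": "drive_tool", "body": {"targets": [{"dx": 0.004,"dy": 0,"dz": 0,"spin": 0,"gripper": 0},{"dx": 0.008,"dy": 0,"dz": 0,"spin": 0,"gripper": 0},{"dx": 0.012,"dy": 0,"dz": 0,"spin": 0,"gripper": 0},{"dx": 0.012,"dy": 0,"dz": 0,"spin": 0,"gripper": 0}]}}

```text
clock: 7.02
tcp_pos: [503.9, -41.7, 64.1]
orientation: [[-0.001, 0.007, 1.0], [-0.002, 1.0, -0.007], [-1.0, -0.002, -0.001]]
force: [-0.1, -0.2, -2.4]
opening: 54.8
```

{"method": "drive_tool", "body": {"targets": [{"dx": 0.01,"dy": 0,"dz": 0,"spin": 0,"gripper": 0},{"dx": 0.02,"dy": 0,"dz": 0,"spin": 0,"gripper": 0},{"dx": 0.03,"dy": 0,"dz": 0,"spin": 0,"gripper": 0},{"dx": 0.034,"dy": 0,"dz": 0,"spin": 0,"gripper": 0},{"dx": 0.034,"dy": 0,"dz": 0,"spin": 0,"gripper": 0}]}}

```text
clock: 7.65
tcp_pos: [503.8, -41.7, 29.8]
orientation: [[-0.001, 0.007, 1.0], [-0.001, 1.0, -0.007], [-1.0, -0.001, -0.001]]
force: [0.2, 0.3, -2.4]
opening: 55.0
```

{"method": "drive_tool", "body": {"targets": [{"dx": 0.001,"dy": 0,"dz": 0,"spin": 0,"gripper": 0},{"dx": 0.002,"dy": 0,"dz": 0,"spin": 0,"gripper": 0},{"dx": 0.002,"dy": 0,"dz": 0,"spin": 0,"gripper": 0}]}}

```text
clock: 8.02
tcp_pos: [504.2, -41.7, 28.7]
orientation: [[0.0, 0.007, 1.0], [-0.002, 1.0, -0.007], [-1.0, -0.002, 0.0]]
force: [-1.6, 1.4, 2.5]
opening: 54.8
```

{"method": "drive_tool", "body": {"targets": [{"dx": 0,"dy": 0,"dz": 0,"spin": 0,"gripper": 0.075},{"dx": 0,"dy": 0,"dz": 0,"spin": 0,"gripper": 0.075},{"dx": -0.03,"dy": 0,"dz": 0,"spin": 0,"gripper": 0.085},{"dx": -0.08,"dy": 0,"dz": 0,"spin": 0,"gripper": 0.085},{"dx": -0.12,"dy": 0,"dz": 0,"spin": 0,"gripper": 0.085}]}}

```text
clock: 8.65
tcp_pos: [504.6, -41.6, 150.7]
orientation: [[0.002, 0.007, 1.0], [-0.002, 1.0, -0.007], [-1.0, -0.002, 0.002]]
force: [1.0, -0.6, 0.5]
opening: 85.1
```

{"method": "drive_tool", "body": {"targets": [{"dx": -0.01,"dy": 0.08,"dz": 0.01,"spin": 0,"gripper": 0.085},{"dx": -0.01,"dy": 0.08,"dz": 0.01,"spin": 0,"gripper": 0.085},{"dx": -0.01,"dy": 0.08,"dz": 0.01,"spin": 0,"gripper": 0.085}]}}

```text
clock: 9.02
tcp_pos: [515.1, 39.1, 160.3]
orientation: [[0.001, 0.005, 1.0], [-0.003, 1.0, -0.005], [-1.0, -0.003, 0.001]]
force: [0.4, -0.5, -0.2]
opening: 84.8
```

```bash
python3 look.py wrist w4; python3 look.py side s4 200 140 330 250 6
```

```text
9.025 [515.1  39.1 160.3] [[0.001, 0.005, 1.0], [-0.003, 1.0, -0.005], [-1.0, -0.003, 0.001]] [ 0.4 -0.5 -0.2] 84.8261814153298
9.075 [514.8  38.2 159.8] [[0.001, 0.006, 1.0], [-0.003, 1.0, -0.006], [-1.0, -0.003, 0.001]] [-0.3 -0.1 -0.9] 85.00113077123964
```

View pics/w4.png

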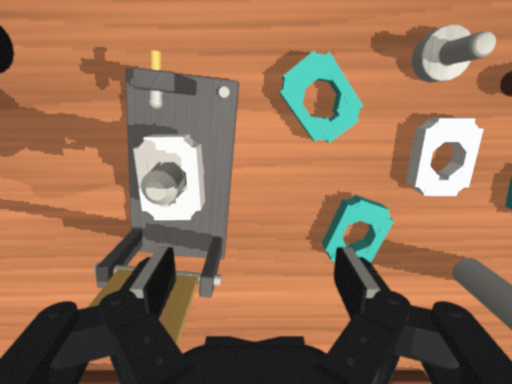

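View pics/s4c.png

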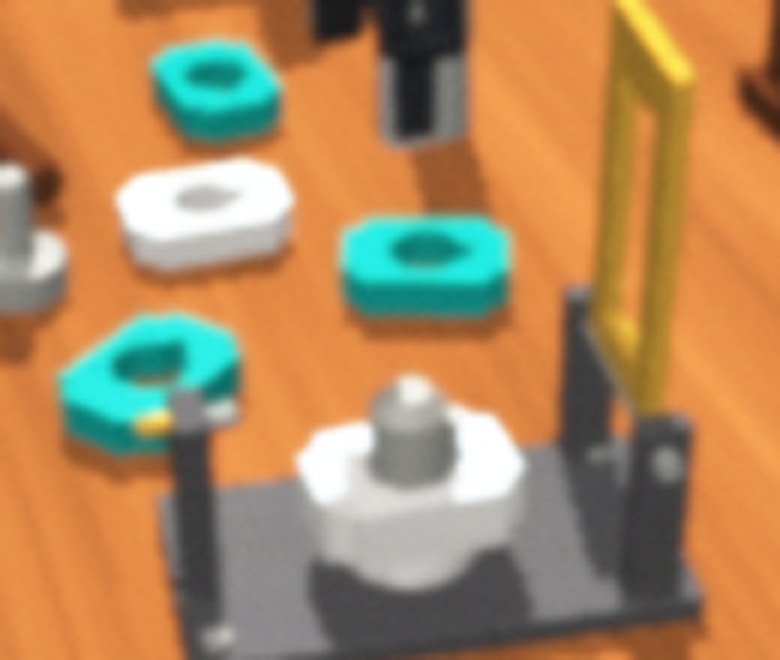

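The thick collar sits flat on the shoulder, at (168,178) in the wrist view. The thin aluminium collar is at (446,157).

Run:
```python
from h import *
p=cv2.imread("pics/w4.png")
A=cv2.resize(p[105:205,400:500],None,fx=4,fy=4,interpolation=2);B=cv2.resize(p[125:225,120:220],None,fx=4,fy=4,interpolation=2)
cv2.imwrite("pics/w4c.png",np.hstack([A,B]))
```

View pics/w4c.png

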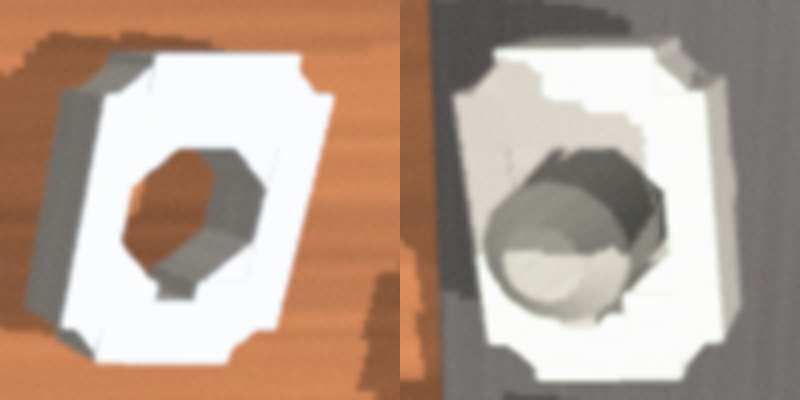

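Run:
```python
from h import *
import pickle;c=pickle.load(open("pics/w4.pkl","rb"))["c"]
def rep(n,ox,oy,z,P):
    W=np.array([ray(c,ox+(x+.5)/4-.5,oy+(y+.5)/4-.5,z)[:2] for x,y in P]);print(n,W.round(1).tolist())
    top=(W[0]+W[1])/2;bot=(W[2]+W[3])/2;l=W[0]-W[1];l2=W[2]-W[3];s1=W[6]-W[4];s2=W[7]-W[5]
    d=bot-top
    print(" ends centre",((top+bot)/2).round(1),"len",np.linalg.norm(d).round(1),"side mid",W[4:8].mean(0).round(1))
    yaw=lambda v:np.degrees(np.arctan2(v[1],v[0]))
    print(" yaw",yaw(d),yaw(W[5]-W[4]),yaw(W[7]-W[6]),yaw(W[1]-W[0])-90,yaw(W[3]-W[2])-90)
# top-left, top-right, bottom-left,bottom-right, left up/low, right up/low
rep("thin",400,105,20,[(155,53),(301,53),(97,363),(229,363),(104,95),(60,327),(334,95),(278,327)])
rep("thick",120,125,53,[(496-400,47),(655-400,45),(537-400,380),(683-400,380),(455-400,96),(490-400,345),(707-400,92),(725-400,342)])
c=r.calibration("top")
```

```text
thin [[451.0, 219.0], [451.2, 254.6], [530.8, 219.7], [530.9, 254.8], [461.0, 208.5], [520.7, 208.1], [461.3, 265.1], [521.0, 265.5]]
 ends centre [491. 237.] len 79.7 side mid [491.  236.8]
 yaw 0.32984920336346824 -0.3567101375242215 0.32592901894626913 -0.2991963888867417 -0.26275465044602697
thick [[463.6, -58.1], [463.3, -23.0], [543.3, -58.5], [543.4, -23.0], [474.3, -68.6], [534.1, -68.7], [473.7, -12.3], [533.6, -12.2]]
 ends centre [503.4 -40.6] len 79.9 side mid [503.9 -40.4]
 yaw -0.17007433353595758 -0.0674291214093304 0.07875962252985698 0.41741374188653424 -0.24992995556804942
```

{"method": "drive_tool", "body": {"targets": [{"dx": 0,"dy": 0.06,"dz": -0.008,"spin": 0,"gripper": 0.085},{"dx": 0,"dy": 0.12,"dz": -0.016,"spin": 0,"gripper": 0.085},{"dx": 0.03,"dy": 0.18,"dz": -0.025,"spin": 0,"gripper": 0.085},{"dx": 0.08,"dy": 0.199,"dz": -0.025,"spin": 0,"gripper": 0.085},{"dx": 0.1,"dy": 0.199,"dz": -0.025,"spin": 0,"gripper": 0.085}]}}

```text
clock: 9.75
tcp_pos: [488.4, 236.0, 54.3]
orientation: [[-0.007, 0.006, 1.0], [-0.006, 1.0, -0.006], [-1.0, -0.006, -0.007]]
force: [0.3, -0.8, 0.0]
opening: 85.0
```

{"method": "drive_tool", "body": {"targets": [{"dx": 0.025,"dy": 0.001,"dz": 0.003,"spin": 0,"gripper": 0.085},{"dx": 0.045,"dy": 0.001,"dz": 0.003,"spin": 0,"gripper": 0.085},{"dx": 0.052,"dy": 0.001,"dz": 0.003,"spin": 0,"gripper": 0.085},{"dx": 0.052,"dy": 0.001,"dz": 0.003,"spin": 0,"gripper": 0.08}]}}

```text
clock: 10.25
tcp_pos: [491.0, 235.8, 1.8]
orientation: [[-0.008, 0.007, 1.0], [-0.007, 1.0, -0.007], [-1.0, -0.007, -0.008]]
force: [0.2, 0.2, 0.4]
opening: 79.8
```

{"method": "drive_tool", "body": {"targets": [{"dx": 0,"dy": 0.001,"dz": 0,"spin": 0,"gripper": 0.07},{"dx": 0,"dy": 0.001,"dz": 0,"spin": 0,"gripper": 0},{"dx": 0,"dy": 0.001,"dz": 0,"spin": 0,"gripper": 0},{"dx": 0,"dy": 0.001,"dz": 0,"spin": 0,"gripper": 0},{"dx": 0,"dy": 0.001,"dz": 0,"spin": 0,"gripper": 0}]}}

```text
clock: 10.88
tcp_pos: [492.2, 237.1, 3.4]
orientation: [[-0.005, 0.007, 1.0], [-0.006, 1.0, -0.007], [-1.0, -0.006, -0.005]]
force: [0.1, 0.0, 5.6]
opening: 54.5
```

```bash
python3 look.py wrist w5 180 170 330 345 4
```

```text
10.875 [492.2 237.1   3.4] [[-0.005, 0.007, 1.0], [-0.006, 1.0, -0.007], [-1.0, -0.006, -0.005]] [0.1 0.  5.6] 54.50181775607223
```

View pics/w5c.png

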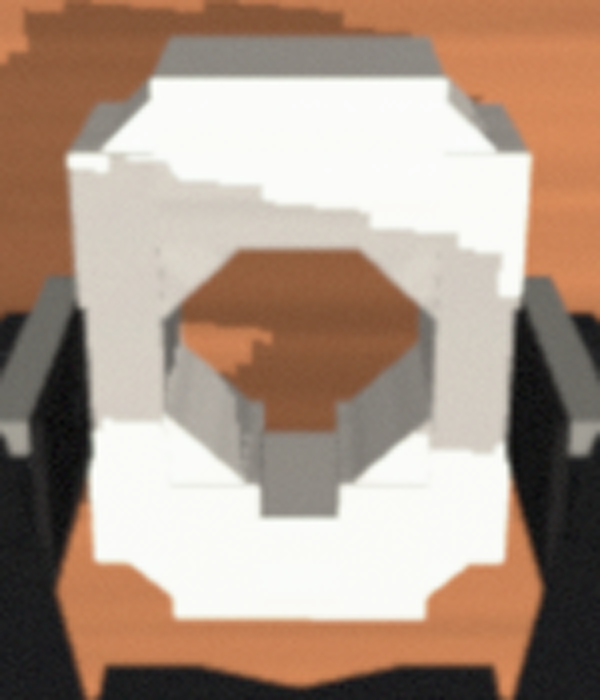

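Run:
```python
from h import *
import pickle;q=pickle.load(open("pics/w5.pkl","rb"));c=q["c"]
f=lambda x,y,z:ray(c,180+(x+.5)/4-.5,170+(y+.5)/4-.5,z).round(1)
for a in [(300,77),(300,618),(300,516),(300,250),(165,370),(435,370),(150,77),(445,77),(174,618),(427,618)]: print(a,f(*a,20))
```

```text
(300, 77) [451.4 238.   20. ]
(300, 618) [530.2 237.5  20. ]
(300, 516) [513.1 237.6  20. ]
(300, 250) [473.8 237.9  20. ]
(165, 370) [490.6 220.4  20. ]
(435, 370) [490.8 255.1  20. ]
(150, 77) [451.3 220.4  20. ]
(445, 77) [451.5 255.1  20. ]
(174, 618) [530.1 219.9  20. ]
(427, 618) [530.2 255.2  20. ]
```

{"method": "drive_tool", "body": {"targets": [{"dx": -0.06,"dy": 0,"dz": 0,"spin": 0,"gripper": 0},{"dx": -0.12,"dy": 0,"dz": 0,"spin": 0,"gripper": 0},{"dx": -0.125,"dy": -0.06,"dz": 0.003,"spin": 0,"gripper": 0},{"dx": -0.125,"dy": -0.12,"dz": 0.006,"spin": 0,"gripper": 0},{"dx": -0.125,"dy": -0.18,"dz": 0.009,"spin": 0,"gripper": 0}]}}

```text
clock: 11.55
tcp_pos: [500.0, 56.4, 128.9]
orientation: [[-0.006, 0.005, 1.0], [-0.006, 1.0, -0.005], [-1.0, -0.006, -0.006]]
force: [0.6, 0.3, -1.9]
opening: 54.3
```

{"method": "drive_tool", "body": {"targets": [{"dx": 0,"dy": -0.05,"dz": 0.003,"spin": 0,"gripper": 0},{"dx": 0,"dy": -0.09,"dz": 0.005,"spin": 0,"gripper": 0},{"dx": 0,"dy": -0.098,"dz": 0.0054,"spin": 0,"gripper": 0},{"dx": 0,"dy": -0.098,"dz": 0.0054,"spin": 0,"gripper": 0},{"dx": 0,"dy": -0.098,"dz": 0.0054,"spin": 0,"gripper": 0}]}}

```text
clock: 12.18
tcp_pos: [504.6, -40.3, 129.1]
orientation: [[-0.006, 0.004, 1.0], [-0.005, 1.0, -0.004], [-1.0, -0.005, -0.006]]
force: [-0.3, -0.3, -0.9]
opening: 54.4
```

{"method": "drive_tool", "body": {"targets": [{"dx": 0.015,"dy": -0.001,"dz": 0.0005,"spin": 0,"gripper": 0},{"dx": 0.03,"dy": -0.001,"dz": 0.0005,"spin": 0,"gripper": 0},{"dx": 0.042,"dy": -0.001,"dz": 0.0005,"spin": 0,"gripper": 0},{"dx": 0.05,"dy": -0.001,"dz": 0.0005,"spin": 0,"gripper": 0},{"dx": 0.05,"dy": -0.001,"dz": 0.0005,"spin": 0,"gripper": 0}]}}

```text
clock: 12.8
tcp_pos: [504.2, -41.5, 78.1]
orientation: [[-0.008, 0.004, 1.0], [-0.005, 1.0, -0.004], [-1.0, -0.005, -0.008]]
force: [-0.8, 0.4, -1.5]
opening: 54.2
```

{"method": "drive_tool", "body": {"targets": [{"dx": 0.004,"dy": 0,"dz": 0,"spin": 0,"gripper": 0},{"dx": 0.008,"dy": 0,"dz": 0,"spin": 0,"gripper": 0},{"dx": 0.012,"dy": 0,"dz": 0,"spin": 0,"gripper": 0},{"dx": 0.012,"dy": 0,"dz": 0,"spin": 0,"gripper": 0}]}}

```text
clock: 13.3
tcp_pos: [503.9, -41.5, 65.7]
orientation: [[-0.009, 0.004, 1.0], [-0.004, 1.0, -0.004], [-1.0, -0.005, -0.009]]
force: [0.4, -0.2, -1.6]
opening: 54.0
```

{"method": "drive_tool", "body": {"targets": [{"dx": 0.004,"dy": 0,"dz": 0.0005,"spin": 0,"gripper": 0},{"dx": 0.007,"dy": 0,"dz": 0.0005,"spin": 0,"gripper": 0},{"dx": 0.0085,"dy": 0,"dz": 0.0005,"spin": 0,"gripper": 0},{"dx": 0.0095,"dy": 0,"dz": 0.0005,"spin": 0,"gripper": 0},{"dx": 0.0095,"dy": 0,"dz": 0.0005,"spin": 0,"gripper": 0}]}}

```text
clock: 13.92
tcp_pos: [504.3, -41.6, 56.4]
orientation: [[-0.009, 0.004, 1.0], [-0.005, 1.0, -0.004], [-1.0, -0.005, -0.009]]
force: [0.3, 0.2, 0.3]
opening: 54.6
```

Contact is just starting. I'll press about 0.5 mm more, then release.

{"method": "drive_tool", "body": {"targets": [{"dx": 0.0007,"dy": 0,"dz": 0,"spin": 0,"gripper": 0},{"dx": 0.0007,"dy": 0,"dz": 0,"spin": 0,"gripper": 0},{"dx": 0.0005,"dy": 0,"dz": 0,"spin": 0,"gripper": 0.075},{"dx": 0,"dy": 0,"dz": 0,"spin": 0,"gripper": 0.075},{"dx": -0.05,"dy": 0,"dz": 0,"spin": 0,"gripper": 0.085}]}}

```text
clock: 14.55
tcp_pos: [501.3, -40.7, 102.1]
orientation: [[-0.02, 0.004, 1.0], [-0.002, 1.0, -0.004], [-1.0, -0.003, -0.02]]
force: [0.2, -1.1, 0.0]
opening: 85.0
```

{"method": "drive_tool", "body": {"targets": [{"dx": -0.06,"dy": 0,"dz": 0,"spin": 0,"gripper": 0.085},{"dx": -0.1,"dy": -0.06,"dz": 0,"spin": 0,"gripper": 0.04},{"dx": -0.1,"dy": -0.1,"dz": 0.03,"spin": 0,"gripper": 0.0},{"dx": -0.1,"dy": -0.12,"dz": 0.06,"spin": 0,"gripper": 0.0},{"dx": -0.1,"dy": -0.12,"dz": 0.06,"spin": 0,"gripper": 0.0}]}}

```text
clock: 15.18
tcp_pos: [563.8, -162.4, 199.8]
orientation: [[-0.021, 0.006, 1.0], [-0.002, 1.0, -0.006], [-1.0, -0.002, -0.021]]
force: [-0.6, 0.4, -0.6]
opening: 11.9
```

```bash
python3 look.py wrist w6; python3 look.py side s6 200 130 330 240 6
```

```text
15.175 [ 563.8 -162.4  199.8] [[-0.021, 0.006, 1.0], [-0.002, 1.0, -0.006], [-1.0, -0.002, -0.021]] [-0.6  0.4 -0.6] 11.896294669712939
15.225 [ 563.  -161.3  200. ] [[-0.021, 0.005, 1.0], [-0.001, 1.0, -0.005], [-1.0, -0.002, -0.021]] [-0.7  0.3  0.1] 4.240594168028174
```

View pics/w6.png

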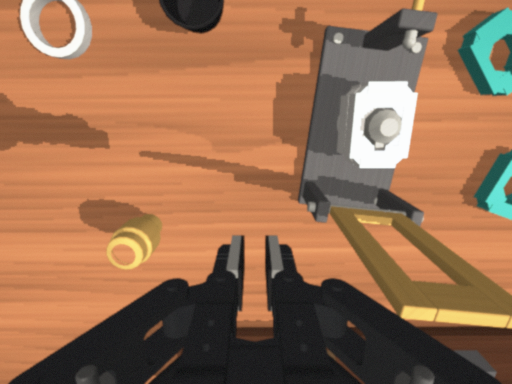

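View pics/s6c.png

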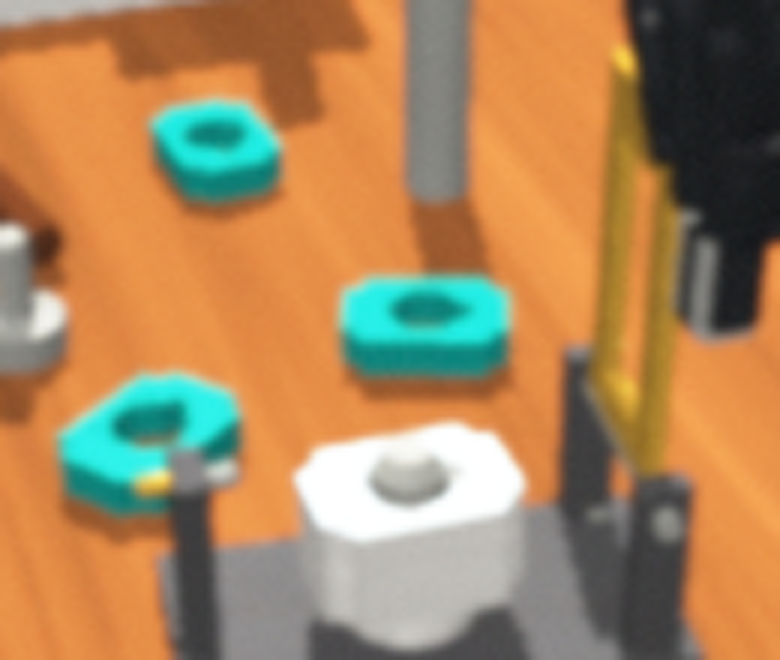

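Run:
```python
from h import *
import pickle
c=pickle.load(open("pics/w6.pkl","rb"))["c"];d=np.load("pics/w6.npy");W=pts(c,d);p=cv2.imread("pics/w6.png")
w=W[85:165,352:415].reshape(-1,3);k=(abs(w[:,2]-73)<6);A=np.c_[w[k][:,:2],np.ones(k.sum())];co=np.linalg.lstsq(A,w[k][:,2],rcond=None)[0];print("thin top z med",np.median(w[k][:,2]),"slopes",co[:2],"mean",w[k].mean(0))
hs=cv2.cvtColor(p,cv2.COLOR_BGR2HSV)
m=(hs[...,0]>15)&(hs[...,0]<32)&(hs[...,1]>130)&(np.arange(512)[None]>320)&(np.arange(384)[:,None]>200)&(d>0)
w=W[m];
for lo in range(70,240,20):
    q=w[(w[:,2]>lo)&(w[:,2]<lo+20)]
    if len(q):
        t=(q[:,:2]-[503.7,-41])@np.array([[.994,.11],[-.11,.994]]);print(lo,len(q),np.percentile(t[:,0],[5,50,95]).round(1),np.percentile(t[:,1],[2,98]).round(1))
print(w[:,2].max())
```

```text
thin top z med 72.1180850034794 slopes [0.00087795 0.00270857] mean [501.65716164 -42.10952755  72.1899349 ]
70 154 [80.9 81.3 82.9] [-37.3  32.6]
90 722 [81.  81.8 87.9] [-37.3  32.3]
110 487 [81.4 82.  87.2] [-37.5  33.9]
130 612 [81.6 82.2 87.5] [-37.6  34. ]
150 804 [81.9 82.6 88. ] [-37.6  34.1]
170 1108 [82.3 82.9 88.6] [-37.7  34. ]
190 1814 [82.5 83.2 87. ] [-37.7  33.8]
210 3525 [82.7 83.6 89.9] [-37.6  24.7]
267.14526260742025
```

Both collars look home: the thin collar's top is level at z of about 72 mm, against 73 expected. Next I'll bring the closed fingers behind the keeper.

{"method": "drive_tool", "body": {"targets": [{"dx": -0.005,"dy": 0,"dz": 0.06,"spin": 6.3,"gripper": 0.0},{"dx": -0.005,"dy": 0,"dz": 0.06,"spin": 6.3,"gripper": 0.0},{"dx": -0.005,"dy": 0.05,"dz": 0.06,"spin": 6.3,"gripper": 0.0},{"dx": -0.005,"dy": 0.107,"dz": 0.06,"spin": 6.3,"gripper": 0.0},{"dx": -0.005,"dy": 0.107,"dz": 0.06,"spin": 6.3,"gripper": 0.0}]}}

```text
clock: 15.9
tcp_pos: [622.1, -49.1, 205.3]
orientation: [[-0.02, 0.107, 0.994], [-0.001, 0.994, -0.107], [-1.0, -0.003, -0.02]]
force: [-0.1, -0.4, -0.2]
opening: 0.2
```

```bash
cat > st.py <<'E'
from h import *
s=r.sense();p=s["tcp_pos"]-[503.7,-41,0];print("s,t,z",(p[0]*.994-p[1]*.11).round(1),(p[0]*.11+p[1]*.994).round(1),p[2].round(1),s["clock"],s["force"].round(1),s["orientation"].round(3).tolist())
for th in np.arange(1.5,-.01,-.15):print(th.round(2),"tcp s",(85-135*np.cos(th)+4*np.sin(th)+11).round(1),"z",(78.5+135*np.sin(th)+4*np.cos(th)).round(1))
E
python3 st.py; python3 look.py side s7 200 100 380 235 4
```

```text
s,t,z 118.6 5.0 205.3 15.9 [-0.1 -0.4 -0.2] [[-0.02, 0.107, 0.994], [-0.001, 0.994, -0.107], [-1.0, -0.003, -0.02]]
1.5 tcp s 90.4 z 213.4
1.35 tcp s 70.3 z 211.1
1.2 tcp s 50.8 z 205.8
1.05 tcp s 32.3 z 197.6
0.9 tcp s 15.2 z 186.7
0.75 tcp s -0.1 z 173.4
0.6 tcp s -13.2 z 158.0
0.45 tcp s -23.8 z 140.8
0.3 tcp s -31.8 z 122.2
0.15 tcp s -36.9 z 102.6
0.0 tcp s -39.0 z 82.5
15.9 [622.1 -49.1 205.3] [[-0.02, 0.107, 0.994], [-0.001, 0.994, -0.107], [-1.0, -0.003, -0.02]] [-0.1 -0.4 -0.2] 0.1640438589548772
```

View pics/s7c.png

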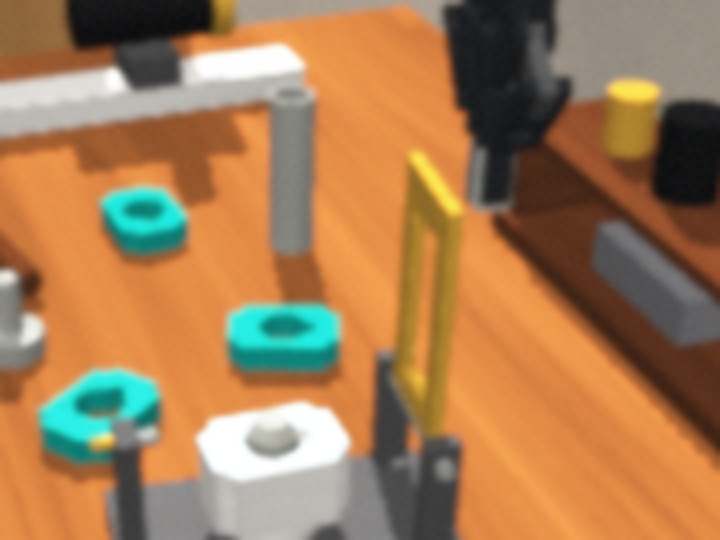

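{"method": "drive_tool", "body": {"targets": [{"dx": -0.003,"dy": -0.005,"dz": -0.0236,"spin": 0,"gripper": 0.0},{"dx": -0.006,"dy": -0.005,"dz": -0.0386,"spin": 0,"gripper": 0.0},{"dx": -0.003,"dy": -0.005,"dz": -0.0536,"spin": 0,"gripper": 0.0},{"dx": 0.001,"dy": -0.005,"dz": -0.0686,"spin": 0,"gripper": 0.0},{"dx": 0.001,"dy": -0.005,"dz": -0.0686,"spin": 0,"gripper": 0.0}]}}

```text
clock: 16.58
tcp_pos: [552.5, -49.4, 206.2]
orientation: [[-0.019, 0.11, 0.994], [-0.002, 0.994, -0.11], [-1.0, -0.005, -0.019]]
force: [0.3, -0.8, -0.6]
opening: 0.5
```

```bash
python3 st.py|head -1; python3 look.py side s8 200 100 380 235 4
```

```text
s,t,z 49.4 -2.9 206.2 16.575 [ 0.3 -0.8 -0.6] [[-0.019, 0.11, 0.994], [-0.002, 0.994, -0.11], [-1.0, -0.005, -0.019]]
16.575 [552.5 -49.4 206.2] [[-0.019, 0.11, 0.994], [-0.002, 0.994, -0.11], [-1.0, -0.005, -0.019]] [ 0.3 -0.8 -0.6] 0.5027464518414486
```

View pics/s8c.png

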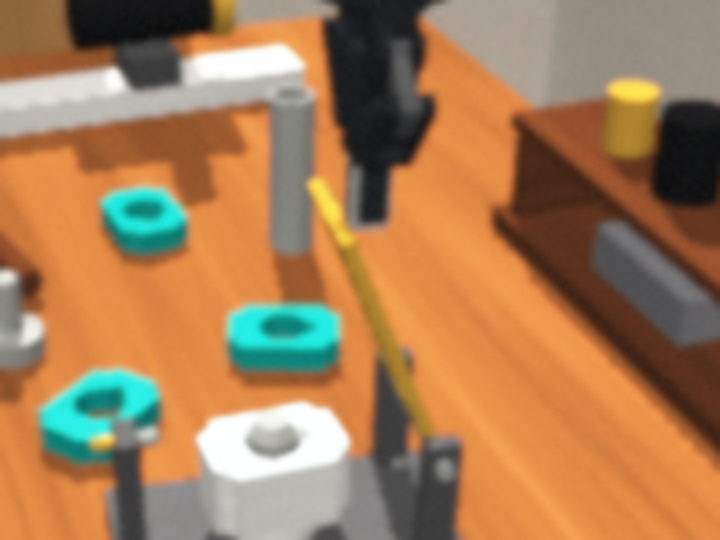

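{"method": "drive_tool", "body": {"targets": [{"dx": 0.009,"dy": 0.002,"dz": -0.0174,"spin": 0,"gripper": 0.0},{"dx": 0.02,"dy": 0.003,"dz": -0.034,"spin": 0,"gripper": 0.0},{"dx": 0.034,"dy": 0.003,"dz": -0.0495,"spin": 0,"gripper": 0.0},{"dx": 0.049,"dy": 0.003,"dz": -0.0626,"spin": 0,"gripper": 0.0},{"dx": 0.049,"dy": 0.003,"dz": -0.0626,"spin": 0,"gripper": 0.0}]}}

```text
clock: 17.25
tcp_pos: [489.5, -39.7, 157.4]
orientation: [[-0.021, 0.111, 0.994], [-0.002, 0.994, -0.111], [-1.0, -0.004, -0.021]]
force: [0.8, -0.1, 0.1]
opening: 0.2
```

```bash
python3 st.py|head -1; python3 look.py side s9 200 100 380 235 4
```

```text
s,t,z -14.3 -0.3 157.4 17.25 [ 0.8 -0.1  0.1] [[-0.021, 0.111, 0.994], [-0.002, 0.994, -0.111], [-1.0, -0.004, -0.021]]
17.25 [489.5 -39.7 157.4] [[-0.021, 0.111, 0.994], [-0.002, 0.994, -0.111], [-1.0, -0.004, -0.021]] [ 0.8 -0.1  0.1] 0.23636889139193049
```

View pics/s9c.png

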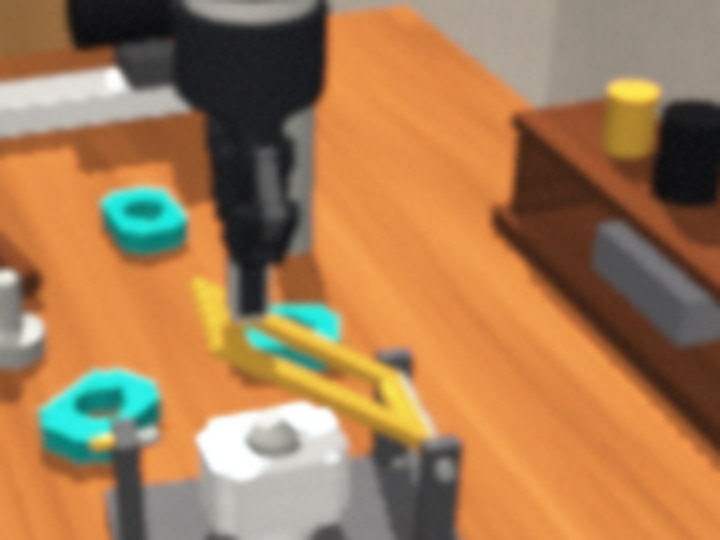

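{"method": "drive_tool", "body": {"targets": [{"dx": 0.014,"dy": 0,"dz": -0.014,"spin": 0,"gripper": 0.0},{"dx": 0.033,"dy": 0,"dz": -0.023,"spin": 0,"gripper": 0.0},{"dx": 0.052,"dy": 0,"dz": -0.028,"spin": 0,"gripper": 0.0},{"dx": 0.052,"dy": 0,"dz": -0.028,"spin": 0,"gripper": 0.0}]}}

```text
clock: 17.8
tcp_pos: [461.5, -36.9, 106.3]
orientation: [[-0.021, 0.111, 0.994], [-0.002, 0.994, -0.111], [-1.0, -0.004, -0.021]]
force: [-0.6, -0.7, 0.2]
opening: 0.1
```

```bash
python3 st.py|head -1; python3 look.py side s10 200 100 380 235 4
```

```text
s,t,z -42.4 -0.6 106.3 17.8 [-0.6 -0.7  0.2] [[-0.021, 0.111, 0.994], [-0.002, 0.994, -0.111], [-1.0, -0.004, -0.021]]
17.8 [461.5 -36.9 106.3] [[-0.021, 0.111, 0.994], [-0.002, 0.994, -0.111], [-1.0, -0.004, -0.021]] [-0.6 -0.7  0.2] 0.09012331135973212
```

View pics/s10c.png

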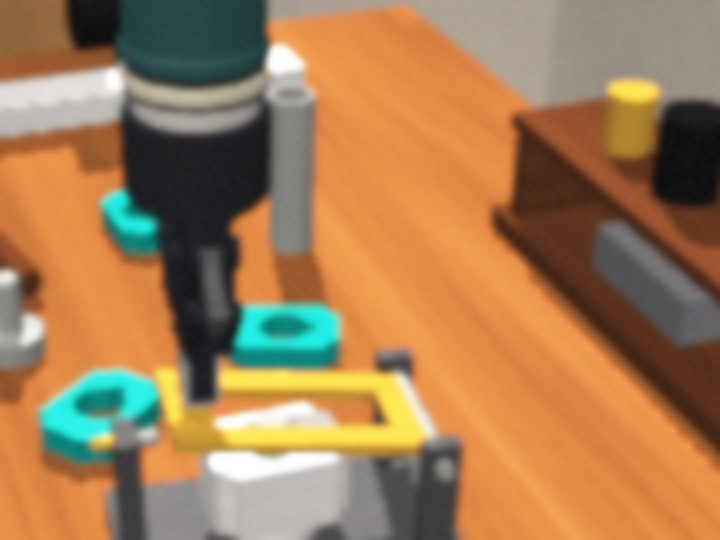

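{"method": "drive_tool", "body": {"targets": [{"dx": 0.008,"dy": 0,"dz": -0.003,"spin": 0,"gripper": 0.0},{"dx": 0.015,"dy": 0,"dz": -0.004,"spin": 0,"gripper": 0.0},{"dx": 0.02,"dy": 0,"dz": -0.004,"spin": 0,"gripper": 0.0},{"dx": 0.024,"dy": 0,"dz": -0.004,"spin": 0,"gripper": 0.0},{"dx": 0.024,"dy": 0,"dz": -0.004,"spin": 0,"gripper": 0.0}]}}

```text
clock: 18.48
tcp_pos: [457.8, -36.7, 83.1]
orientation: [[-0.019, 0.111, 0.994], [-0.002, 0.994, -0.111], [-1.0, -0.005, -0.019]]
force: [0.1, 0.4, -0.6]
opening: -0.0
```

```bash
python3 st.py|head -1
```

```text
s,t,z -46.2 -0.7 83.1 18.475 [ 0.1  0.4 -0.6] [[-0.019, 0.111, 0.994], [-0.002, 0.994, -0.111], [-1.0, -0.005, -0.019]]
```

{"method": "drive_tool", "body": {"targets": [{"dx": 0.001,"dy": 0,"dz": 0,"spin": 0,"gripper": 0.0},{"dx": 0.002,"dy": 0,"dz": 0,"spin": 0,"gripper": 0.0},{"dx": 0.002,"dy": 0,"dz": 0,"spin": 0,"gripper": 0.0}]}}

```text
clock: 18.85
tcp_pos: [457.8, -36.7, 82.3]
orientation: [[-0.019, 0.111, 0.994], [-0.003, 0.994, -0.111], [-1.0, -0.005, -0.019]]
force: [-2.8, -0.8, 7.2]
opening: -0.1
```

The fingers are now pressing on a hard stop at z = 82.3 mm, and the shut face should be at 82.5. I'll lift off and look.

{"method": "drive_tool", "body": {"targets": [{"dx": -0.03,"dy": 0,"dz": 0,"spin": 0,"gripper": 0.0},{"dx": -0.09,"dy": 0,"dz": 0,"spin": 0,"gripper": 0.0},{"dx": -0.13,"dy": -0.05,"dz": 0,"spin": 0,"gripper": 0.0},{"dx": -0.14,"dy": -0.1,"dz": 0,"spin": 0,"gripper": 0.0},{"dx": -0.14,"dy": -0.12,"dz": 0,"spin": 0,"gripper": 0.0}]}}

```text
clock: 19.48
tcp_pos: [447.5, -158.2, 224.4]
orientation: [[-0.016, 0.113, 0.993], [-0.005, 0.994, -0.113], [-1.0, -0.006, -0.016]]
force: [-0.1, 1.1, 0.1]
opening: -0.2
```

```bash
python3 look.py side s11 200 100 380 235 4; python3 look.py wrist w11
python3 - <<'E'
from h import *
import pickle
c=pickle.load(open("pics/w11.pkl","rb"))["c"];d=np.load("pics/w11.npy");W=pts(c,d);p=cv2.imread("pics/w11.png")
hs=cv2.cvtColor(p,cv2.COLOR_BGR2HSV)
t=(W[...,:2]-[503.7,-41])@np.array([[.994,.11],[-.11,.994]])
m=(hs[...,0]>15)&(hs[...,0]<32)&(hs[...,1]>130)&(d>0)&(abs(t[...,1])<38)&(abs(t[...,0])<85)&(W[...,2]>60)
for lo in range(-65,85,15):
    k=m&(t[...,0]>lo)&(t[...,0]<lo+15);print(lo,k.sum(),np.median(W[k][:,2]).round(1) if k.any() else "")
k=(abs(t[...,0])<30)&(abs(t[...,1])<18)&(W[...,2]>60)&(W[...,2]<77);print("collar top",k.sum(),np.median(W[k][:,2]))
E
```

```text
19.475 [ 447.5 -158.2  224.4] [[-0.016, 0.113, 0.993], [-0.005, 0.994, -0.113], [-1.0, -0.006, -0.016]] [-0.1  1.1  0.1] -0.1924991695431067
19.525 [ 447.  -159.4  223.3] [[-0.018, 0.115, 0.993], [-0.005, 0.993, -0.115], [-1.0, -0.008, -0.018]] [ 0.6 -1.6  0.2] -0.04894223672324933
-65 220 81.0
-50 117 81.3
-35 88 81.3
-20 95 81.2
-5 95 81.2
10 88 81.1
25 90 81.4
40 106 81.1
55 237 80.8
70 90 81.6
collar top 887 72.07131271605975
```

View pics/s11c.png

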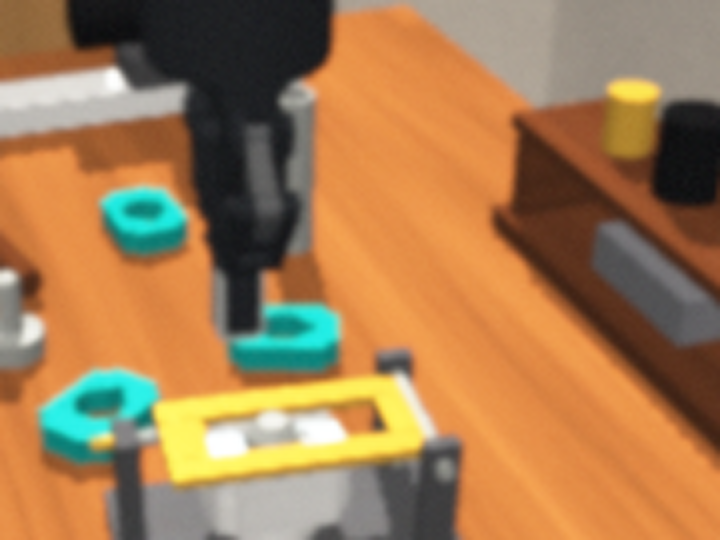

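View pics/w11.png

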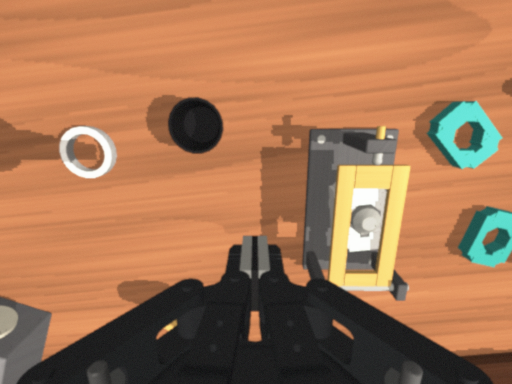

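The keeper is level to within 1 mm along its whole length, the plunger sits over its free edge, and the collars lie flat under it. The arm is clear, so I'm handing in.

```bash
python3 -c "
from cell import r
print(r.close_job(), r.sense()['clock'])"
```

```text
the job is handed in; nothing more can be done
the job is handed in; nothing more can be done
```

Both collars are home on the post with the thin one on top, and the keeper is snapped shut. I handed the job in at about 19.5 s of the 72 s allowed.

- **Key:** the wrist camera showed it pointing at about world yaw 0, roughly 6° from the stand's x. Both collars went down past it without resistance.
- **Collars:** after the keeper was shut, the thin collar's top read z ≈ 72 mm, against 73 mm expected. It measured level before the keeper came down. I judged the thick collar home from the side view and from contact force at the bottom, and its centre measured within 1 mm of the post's axis.
- **Keeper:** I swung it over with closed fingers and pressed it to a hard stop at z = 82.3 mm, against 82.5 mm expected when shut. After I lifted off, it measured level along its length (80.8–81.6 mm, about 1 mm low overall, within the 2 mm calibration). I did not see a force peak from the snap itself, but the picture shows the plunger over the free edge.
- **Bystanders and arm:** the arm's path kept clear of the bystanders, and those in the final pictures looked untouched, but I did not measure their positions. The arm was clear of everything at hand-in.

No check failed, apart from the roughly 1 mm height offsets above.

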